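# Sort a terrain column by the step gauge

### The job

Take the stone column that lies on the green felt, lay it in the sloping metal gauge with its foot against the stop at the low end, and feel where its top end comes down: on the plain bed it is a short column, on the first step a middle one, on the second step a long one. Then lower it, still in the fingers, fully into the wooden storage cradle of that length, foot end towards the robot, and let go. Leave the other two columns and everything else on the table as they are.

Things in the scene. Friction and masses are not known exactly. Their poses are not given: they have to be found in the camera images.
- column_1: Grey cast column lying on its side; the three are 106, 118 and 130 mm high, which is which is not told. 180-290 g. Foot plinth 44 x 44 mm, 26 long; shaft 34 x 34; neck 39 square, 7 long; capital 44 x 44, 14 long. Origin: on its axis in the foot's end face; x from foot to top. Grip the shaft about 54 mm from the foot. The one on the felt is to be sorted; its foot is towards the robot.
- column_2: Grey cast column lying on its side; the three are 106, 118 and 130 mm high, which is which is not told. 180-290 g. Foot plinth 44 x 44 mm, 26 long; shaft 34 x 34; neck 39 square, 7 long; capital 44 x 44, 14 long. Origin: on its axis in the foot's end face; x from foot to top. Grip the shaft about 54 mm from the foot. The one on the felt is to be sorted; its foot is towards the robot.
- column_3: Grey cast column lying on its side; the three are 106, 118 and 130 mm high, which is which is not told. 180-290 g. Foot plinth 44 x 44 mm, 26 long; shaft 34 x 34; neck 39 square, 7 long; capital 44 x 44, 14 long. Origin: on its axis in the foot's end face; x from foot to top. Grip the shaft about 54 mm from the foot. The one on the felt is to be sorted; its foot is towards the robot.
- felt: Thin green felt square lying flat on the table (200 mm along x, 130 mm across y) under the column to sort. Origin: on the felt where the column's foot lies, give or take 15 mm (the felt's centre is 65 mm along its x).
- gauge_bed: Fixed aluminium bed rising 30 degrees away from the robot. Origin: mid bed surface at the stop, 42 mm up; x up the bed, z square to it. Stop: x = 0, 60 wide, 34 high. Bed 60 mm wide to x = 26, then 28. Steps, 60 wide: x 112-124 mm, 9 high; x 124-150, 18 high. Foot within 5 mm of the stop and held parallel, the short, middle, long column comes to rest with its axis at z = 22, 31, 40 mm.
- cradle_short: Dark wooden cradle, inner length 114 mm, for the 106 mm column; the three stand side by side in any order. 8 mm base (30 mm wide mid-length, 68 at the ends), 12 mm end blocks 30 mm high, cheeks 56 mm apart and 24 high on the first 16 mm inside each block. Origin: table level, under the near (robot-side) block's inner face; x along it away from the robot, z up. Column home: axis at z = 30 mm, foot at x = 0 to 8.
- cradle_middle: Dark wooden cradle, inner length 126 mm, for the 118 mm column; the three stand side by side in any order. 8 mm base (30 mm wide mid-length, 68 at the ends), 12 mm end blocks 30 mm high, cheeks 56 mm apart and 24 high on the first 16 mm inside each block. Origin: table level, under the near (robot-side) block's inner face; x along it away from the robot, z up. Column home: axis at z = 30 mm, foot at x = 0 to 8.
- cradle_long: Dark wooden cradle, inner length 138 mm, for the 130 mm column; the three stand side by side in any order. 8 mm base (30 mm wide mid-length, 68 at the ends), 12 mm end blocks 30 mm high, cheeks 56 mm apart and 24 high on the first 16 mm inside each block. Origin: table level, under the near (robot-side) block's inner face; x along it away from the robot, z up. Column home: axis at z = 30 mm, foot at x = 0 to 8.
- knight: Bystander: small figure on a 32 mm round base, 42 mm high; origin under its base.
- archer: Bystander: the same kind of small figure, wood-brown.
- paint_pot: Bystander: closed paint pot, 34 mm across, 55 mm high; origin under it.
- mug: Bystander: mug, 76 mm across, 90 mm high; origin under it.
- tape_measure: Bystander: black tape-measure case 60 x 30 x 55 mm high; origin under it.
- paint_brush: Bystander: brush 170 mm long lying flat; origin under its middle, x along it.
Things that resemble listed ones, but are neither listed nor needed, are in the scene too. Leave any yellow look-alike of the cradle_short alone. What is shaped like the column_3 but red is not meant.

How it is judged:
By the outcome, as a careful person would: the job done as asked, in the order asked, and still so for the second after the job is handed in, with the robot touching nothing.
It also fails if it takes over 42 s, if anything falls off the work surface, if the arm or the gripper's body presses on something with over 40 N, if the wrist force passes 120 N, or if a joint passes its speed limit or range.

### The arm

A 7-joint arm with a two-finger parallel gripper is mounted at the origin on the work surface. World frame = base frame: x ahead of the robot, y to its left, z up, the work surface at z = 0. Lengths are in m, angles in rad, forces in N, time in s.
With the tool pointing down it reaches from about 0.4 to 0.875 m from the base axis. Payload 19.3 kg.
Tool frame: the origin (TCP) lies between the finger pads; the fingertips stand 25 mm ahead of it and the grasp point (between the pads) lies 6 mm ahead of it; z points along the fingers, y is the line along which they close (so a half turn about z gives the same grasp; the last joint's range is limited). The gripper opens to 85 mm and grips with 20 to 120 N. Pads are 22 mm wide; open, the fingers measure 114 mm over their backs; the gripper's body (76 mm by 85 mm) begins 54 mm behind the grasp point. The pads swing forward as they close: fully open they stand 13 mm farther back than shut.
Start: joints at [1.109, 0.521, -0.036, 1.599, 0.021, 1.021, -0.113], TCP at [0.239, -0.578, 0.256] pointing down, gripper open.
Joint ranges: [-2.91, 2.91], [-0.3, 2.13], [-1.5, 1.42], [0.17, 2.43], [-1.26, 4.41], [0.16, 1.93], [-2.52, 2.52]. Speed limits (rad/s): [1.89, 1.89, 2.39, 2.39, 3.01, 3.01, 3.01].

### API

Orientations are given as a rotation vector (axis times angle).
In Python, from rig import robot gives the robot as it stands. The module is installed in compiled form; this text tells all that it offers.
- The arm moves only by the shell command python3 -m handwheel 'ROWS' [OPENING]. ROWS is JSON, a list of rows, each a list of 4 numbers: the shift along the world's x, y, z in m, then the turn about the world's z in rad. In form: [[dx, dy, dz, yaw], ...]. A call has 1 to 20 rows; each row is the pose to reach, as a shift and turn from the pose commanded when the call began; what a row does not reach only later rows make up. A row lasts 1/12 s, in which the tool goes at most 41.7 mm and 7.16 degrees, less where a joint would pass 70% of its speed; a pose out of reach is approached as far as the arm can. A call with a gripper value outside its range is refused whole. OPENING is the finger opening in m, from 0 to 0.0854, set as the call begins (- or left out, the last holds). The fingers move at their own pace and stop on an object; the grip force is fixed at half the most. Time passes only in rows, so rows that repeat a pose let the fingers close. It gives the time, the measured TCP pose, the force, the opening and the grip force at its end, in the units of the state.
- robot.read_state(): the state, without advancing time (a new reading comes with each control period).
- robot.get_image(name): name is "scene" or "top" or "wrist"; returns a dict with "color" (400x640x3 uint8, red, green, blue), "mtx" (3x3 intrinsics, pixels), "xyz" and "orientation" of the camera in the world. Camera axes: x right, y down, z forward; pixel columns grow to the right and rows downward; lengths in m; the calibration is good to about 2 mm. A picture is of the moment at which its call begins. There is no depth.
- robot.sign_off(): hands the job in; it is judged then, once.
The state is a dict: "clock": time; "q": joint angles; "joint_velocities": joint speeds; "joint_torque": joint torques, N m; "position": TCP position; "ee_rot": TCP orientation; "wrist_force": force on the tool from outside, world axes, zero at the start; "moment": the same for the moment, N m; "width": finger opening in m; "grasp_force": force on a finger pad.
Only numpy, scipy, OpenCV 4.12 (cv2) and the standard library are available. Lean on these libraries where they do the work, as an engineer would, in place of code of your own. Each camera call takes 0.05 s, during which the arm holds its last target. There are 200 camera calls.

## Working session

There is one attempt and no reset: what is moved stays moved. The work goes in short steps, Python scripts to look and compute and a shell command to move; the robot and the scene stay as the last step left them, time stands still between calls to the robot, and variables do not carry over. Pictures are saved under pics/ and viewed, at most 10 in all, crops included, and the job is handed in when it is done.

```bash
mkdir -p pics
cat > h.py <<'E'
import numpy as np,cv2
from rig import robot
from scipy.spatial.transform import Rotation as R
def grab(n,save=None):
    im=robot.get_image(n)
    if save: cv2.imwrite('pics/'+save,im['color'][:,:,::-1])
    return im
def ray(im,u,v,z):
    d=R.from_rotvec(im['orientation']).as_matrix()@np.linalg.inv(im['mtx'])@np.array([u,v,1.])
    o=np.array(im['xyz']); return o+d*(z-o[2])/d[2]
def proj(im,p):
    c=im['mtx']@(R.from_rotvec(im['orientation']).as_matrix().T@(np.array(p)-im['xyz'])); return c[:2]/c[2]
E
python3 - <<'E'
from h import *
import pickle
d={}
for n in("top","scene"):
    d[n]=im=grab(n,n+'0.png'); print(n,im['xyz'],im['orientation'],im['mtx'][0])
pickle.dump(d,open('im0.pkl','wb'))
s=robot.read_state();print(s['position'],s['ee_rot'],s['width'],s['clock'])
E
```

```text
top [ 0.21615153 -0.03310524  1.60770605] [-2.18940063  2.02099074 -0.20249747] [515.34807678   0.         324.47142566]
scene [1.24140802 0.12095183 0.80510839] [-1.56506926 -1.99648455  0.79255846] [369.96591185   0.         316.16723189]
[ 0.23850712 -0.57741969  0.25580352] [-3.08057308e+00 -6.11280863e-01  4.54519199e-04] 0.08529102343485392 0.1
```

View pics/top0.png

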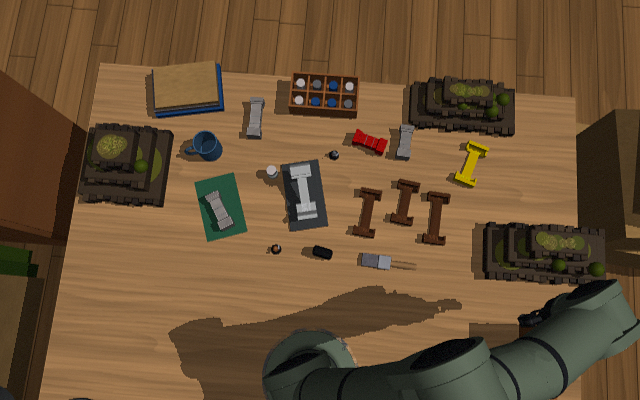

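View pics/scene0.png

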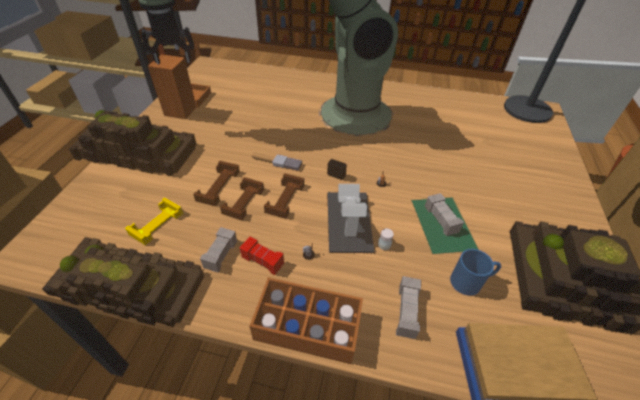

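The top view shows the felt with its column at (220,207). The gauge is at (304,190), on a dark mat. The dark cradles are at (367,212), (405,202) and (436,218). The yellow look-alike is at (471,164) and the red column at (370,141). The other grey columns, at (255,117) and (404,142), are not on the felt, so the column on the felt at (220,207) is the one to take. I'll enlarge that area and measure.

Run:
```python
from h import *
import pickle
d=pickle.load(open('im0.pkl','rb'));im=d['top'];c=im['color']
crop=c[145:270,185:460,::-1]
cv2.imwrite('pics/crop.png',cv2.resize(crop,None,fx=2.9,fy=2.9,interpolation=cv2.INTER_CUBIC))
hsv=cv2.cvtColor(c,cv2.COLOR_RGB2HSV);H,S,V=cv2.split(hsv)
def rep(name,m,z,box,amin=60):
    x0,y0,x1,y1=box;mm=np.zeros_like(m,np.uint8);mm[y0:y1,x0:x1]=m[y0:y1,x0:x1]
    for k in cv2.findContours(mm,cv2.RETR_EXTERNAL,cv2.CHAIN_APPROX_NONE)[0]:
        if cv2.contourArea(k)<amin: continue
        r=cv2.minAreaRect(k);b=cv2.boxPoints(r)
        P=np.array([ray(im,*p,z)[:2] for p in b]);e=[P[1]-P[0],P[2]-P[1]]
        L=[np.linalg.norm(q) for q in e];l=e[int(np.argmax(L))];l=l*np.sign(l[0])
        print(name,np.round(r[0]),'cen',P.mean(0).round(4),'LW',np.round(sorted(L),4),'yaw',round(float(np.arctan2(l[1],l[0])),3))
g=((H>60)&(H<95)&(S>90)).astype(np.uint8)
rep('felt',g,0,(185,160,260,250))
rep('col',((S<70)&(V>90)).astype(np.uint8),.044,(195,180,245,240))
rep('gauge',((S<60)&(V>110)).astype(np.uint8),.06,(275,155,330,235))
rep('mat',((S<110)&(V<110)&(V>30)&(H>90)).astype(np.uint8),.0,(275,155,330,235))
for t in (90,100,110,):
  rep('crad',((V<t)&(S>90)&(H<20)).astype(np.uint8),.03,(345,170,460,255))
```

```text
felt [220. 206.] cen [0.4953 0.3321] LW [0.1304 0.1976] yaw 0.339
col [218. 209.] cen [0.478  0.3262] LW [0.0439 0.1189] yaw 0.555
gauge [303. 188.] cen [0.5613 0.07  ] LW [0.0613 0.1472] yaw 0.246
mat [292. 191.] cen [0.5617 0.1093] LW [0.0431 0.0863] yaw 0.229
mat [304. 195.] cen [0.5537 0.0693] LW [0.1209 0.2173] yaw 0.233
crad [432. 218.] cen [ 0.5066 -0.3356] LW [0.093  0.1665] yaw -0.078
crad [364. 212.] cen [ 0.5071 -0.124 ] LW [0.0859 0.1551] yaw -0.092
crad [401. 202.] cen [ 0.5486 -0.238 ] LW [0.0907 0.1449] yaw -0.146
crad [432. 218.] cen [ 0.5073 -0.336 ] LW [0.0931 0.1683] yaw -0.072
crad [364. 212.] cen [ 0.5077 -0.1228] LW [0.0873 0.1567] yaw -0.108
crad [402. 202.] cen [ 0.5488 -0.2383] LW [0.0913 0.1454] yaw -0.146
crad [433. 218.] cen [ 0.5058 -0.3366] LW [0.0939 0.1712] yaw -0.067
crad [364. 212.] cen [ 0.5077 -0.1236] LW [0.0884 0.1568] yaw -0.112
crad [402. 202.] cen [ 0.5478 -0.2385] LW [0.092  0.1497] yaw -0.146
```

View pics/crop.png

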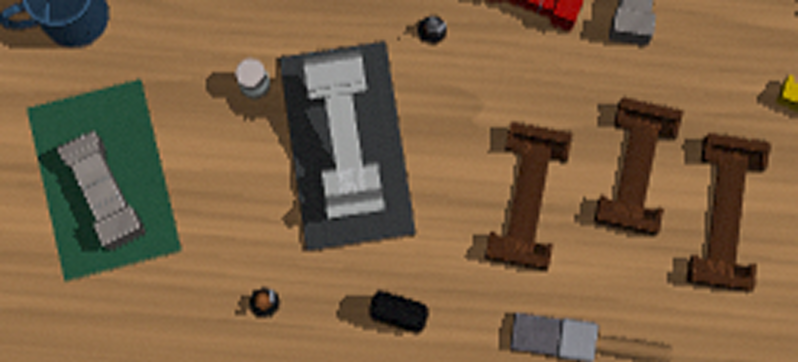

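The enlarged crop confirms it: one grey column lies on the felt at crop (105,190), with its foot at the lower (robot) end. By overall length the cradles are middle (y≈-0.12), short (y≈-0.24) and long (y≈-0.34). On the way over I'll look at the cradles with the wrist camera.

```bash
python3 -m handwheel '[[0.06,0.06,0.05,-0.1],[0.1,0.1,0.08,-0.2],[0.15,0.16,0.1,-0.3],[0.2,0.22,0.12,-0.4],[0.26,0.3,0.14,-0.5],[0.26,0.34,0.14,-0.54],[0.26,0.34,0.14,-0.54],[0.26,0.34,0.14,-0.54],[0.26,0.34,0.14,-0.54],[0.26,0.34,0.14,-0.54],[0.26,0.34,0.14,-0.54],[0.26,0.34,0.14,-0.54],[0.26,0.34,0.14,-0.54],[0.26,0.34,0.14,-0.54],[0.26,0.34,0.14,-0.54]]'
python3 - <<'E'
from h import *
import pickle
im=grab('wrist','w1.png');pickle.dump(im,open('w1.pkl','wb'));print(im['xyz'],im['mtx'])
E
```

```text
clock: 1.35
position: [0.4979, -0.2387, 0.3959]
ee_rot: [3.133, -0.235, -0.001]
wrist_force: [0.1, -0.1, -0.8]
width: 0.0854
grasp_force: 0.0
[ 0.58084713 -0.25101785  0.51280777] [[312.86603719   0.         314.41216326]
 [  0.         312.86603719 196.8332579 ]
 [  0.           0.           1.        ]]
```

View pics/w1.png

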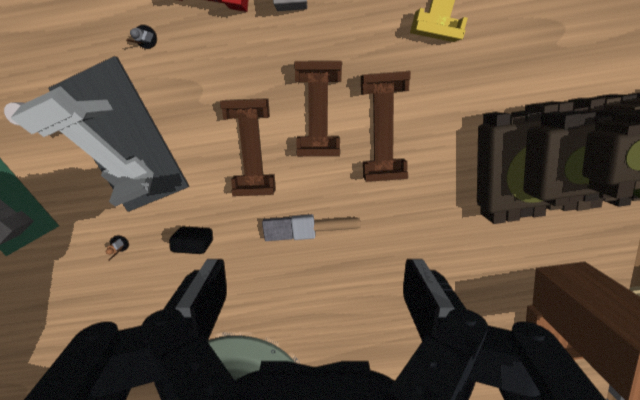

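The wrist view shows the cradles at (248,147), (317,108) and (385,127), and the gauge at (85,130). I'll go on to the gauge and then the column.

```bash
python3 -m handwheel '[[0,0.1,0,0.1],[0,0.2,0,0.2],[0,0.3,-0.03,0.3],[0,0.3,-0.03,0.38],[0,0.3,-0.03,0.38],[0,0.3,-0.03,0.38],[0,0.3,-0.03,0.38],[0,0.3,-0.03,0.38],[0,0.3,-0.03,0.38],[0,0.3,-0.03,0.38],[0,0.3,-0.03,0.38]]'
python3 -c "
from h import *
import pickle
pickle.dump(grab('wrist','w2.png'),open('w2.pkl','wb'))"
python3 -m handwheel '[[0,0.1,-0.05,0.1],[-0.024,0.26,-0.16,0.32],[-0.024,0.26,-0.16,0.32],[-0.024,0.26,-0.16,0.32],[-0.024,0.26,-0.16,0.32],[-0.024,0.26,-0.16,0.32],[-0.024,0.26,-0.16,0.32],[-0.024,0.26,-0.16,0.32],[-0.024,0.26,-0.16,0.32],[-0.024,0.26,-0.16,0.32],[-0.024,0.26,-0.16,0.32],[-0.024,0.26,-0.16,0.32]]'
python3 - <<'E'
from h import *
import pickle
im=grab('wrist','w3.png');pickle.dump(im,open('w3.pkl','wb'))
a=cv2.imread('pics/w2.png');b=im['color'][:,:,::-1]
cv2.imwrite('pics/w23.png',np.vstack([cv2.resize(a[60:330,170:490],(640,540))[:,:],])) 
cv2.imwrite('pics/both.png',np.hstack([a[50:350,120:520],b[50:350,120:520]]))
E
```

```text
clock: 2.32
position: [0.4988, 0.0607, 0.3663]
ee_rot: [3.12, 0.36, -0.0]
wrist_force: [-0.3, 0.2, -0.5]
width: 0.0851
grasp_force: 0.0
clock: 3.37
position: [0.4757, 0.3208, 0.2071]
ee_rot: [3.024, 0.852, 0.002]
wrist_force: [-0.1, 0.2, 0.9]
width: 0.0854
grasp_force: 0.0
```

View pics/both.png

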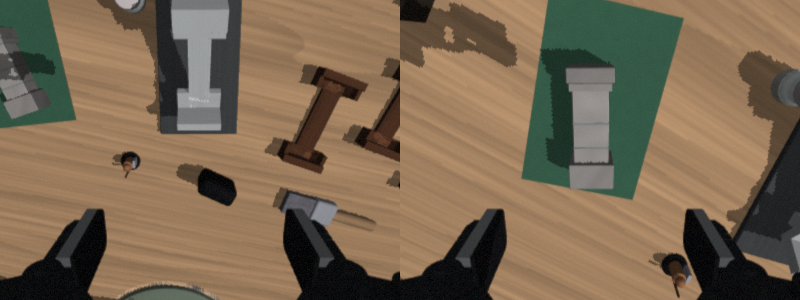

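Run:
```python
from h import *
import pickle
im=pickle.load(open('w3.pkl','rb'));c=im['color']
H,S,V=cv2.split(cv2.cvtColor(c,cv2.COLOR_RGB2HSV))
m=((S<60)&(V>85)).astype(np.uint8);m[:100]=0;m[250:]=0;m[:,:270]=0;m[:,350:]=0
k=max(cv2.findContours(m,0,1)[0],key=cv2.contourArea);r=cv2.minAreaRect(k);b=cv2.boxPoints(r)
P=np.array([ray(im,*p,.044)[:2] for p in b]);print(r,im['xyz']);print(P.round(4),P.mean(0).round(4))
e=[P[1]-P[0],P[2]-P[1]]
for q in e: print(np.linalg.norm(q),np.arctan2(q[1],q[0]))
# row widths -> outline
for v in range(105,245,6):
    u=np.where(m[v])[0]
    if len(u): print(v,u.min(),u.max(),end='; ')
a=cv2.imread('pics/w2.png')[30:200,270:380]
cv2.imwrite('pics/g.png',cv2.resize(a,None,fx=3.5,fy=3.5,interpolation=cv2.INTER_CUBIC))
```

```text
((310.5, 165.0), (94.0, 49.0), 90.0) [0.5470003  0.3649033  0.32415001]
[[0.5141 0.3743]
 [0.5365 0.3379]
 [0.4624 0.2903]
 [0.4378 0.3305]] [0.4877 0.3332]
0.04269233728747433 -1.020647963366224
0.08800979018119391 -2.5702972439739877
123 286 334; 129 286 334; 135 289 332; 141 289 331; 147 292 328; 153 293 329; 159 293 328; 165 293 328; 171 293 328; 177 293 328; 183 293 328; 189 294 328; 195 294 328; 201 294 328; 207 294 328; 219 289 333; 225 289 333; 231 289 333; 237 288 333; 243 320 321;
```

View pics/g.png

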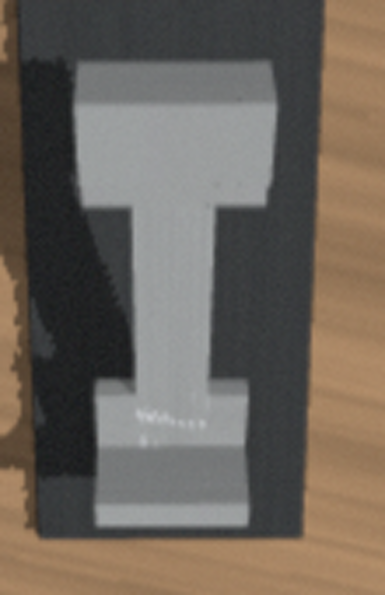

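The crop shows the stop/bed junction at crop y=447 (x 96–247), the stop's top inner edge at y=503, and the far top edge of the steps at y=102 (x 75–276).

```bash
python3 - <<'E'
from h import *
import pickle
im=pickle.load(open('w3.pkl','rb'))
f=ray(im,311,238.7,.044);t=ray(im,310,117,.044);d=t-f;print('col foot',f,'L',np.linalg.norm(d),'yaw',np.arctan2(d[1],d[0]))
g=f+d/np.linalg.norm(d)*.054;print('grip',g)
im=pickle.load(open('w2.pkl','rb'))
q=lambda x,y,z:ray(im,270+x/3.5,30+y/3.5,z)
for n,(xa,xb,y,z) in dict(orig=(96,247,447,.042),stoptop=(96,248,503,.0714),end=(75,276,102,.1326)).items():
    a,b=q(xa,y,z),q(xb,y,z);print(n,((a+b)/2).round(4),'w',np.linalg.norm(a-b).round(4),'yaw',np.arctan2(a[1]-b[1],a[0]-b[0])-np.pi/2)
E
cat >> h.py <<'E'
def st():
    s=robot.read_state();r=R.from_rotvec(s['ee_rot']).as_matrix()
    print('t',s['clock'],'p',np.round(s['position'],4),'yaw',round(float(np.arctan2(r[1,0],r[0,0])),4),'F',np.round(s['wrist_force'],1),'M',np.round(s['moment'],2),'w',round(s['width'],4),'g',round(s['grasp_force'],1))
E
python3 -c "
from h import *
st()"
```

```text
col foot [0.42605149 0.29517881 0.044     ] L 0.11729541050185059 yaw 0.5539267598131699
grip [0.47197663 0.32358448 0.044     ]
orig [0.4916 0.0535 0.042 ] w 0.0617 yaw 0.2306770618949212
stoptop [0.4761 0.0499 0.0714] w 0.0589 yaw 0.23078362486763915
end [0.6101 0.0817 0.1326] w 0.0591 yaw 0.23009234564204184
t 3.4167 p [0.4756 0.321  0.2071] yaw 0.5496 F [-0.5  0.5  0.2] M [ 0.06  0.06 -0.04] w 0.0856 g 0.0
```

```bash
python3 -m handwheel '[[-0.003,0.002,-0.08,0],[-0.003,0.002,-0.12,0],[-0.003,0.002,-0.15,0],[-0.003,0.002,-0.176,0],[-0.003,0.002,-0.176,0],[-0.003,0.002,-0.176,0],[-0.003,0.002,-0.176,0],[-0.003,0.002,-0.176,0],[-0.003,0.002,-0.176,0],[-0.003,0.002,-0.176,0]]'
python3 -c "
from h import *
st()"
python3 -m handwheel '[[0,0,0,0],[0,0,0,0],[0,0,0,0],[0,0,0,0],[0,0,0,0],[0,0,0,0],[0,0,0,0],[0,0,0,0],[0,0,0,0],[0,0,0,0],[0,0,0,0],[0,0,0,0]]' 0.02
python3 -c "
from h import *
st()"
```

```text
clock: 4.25
position: [0.4726, 0.3248, 0.0322]
ee_rot: [-3.022, -0.855, -0.004]
wrist_force: [-0.9, 0.5, -0.3]
width: 0.0856
grasp_force: 0.0
t 4.25 p [0.4726 0.3248 0.0322] yaw 0.5513 F [-0.9  0.5 -0.3] M [-0.01 -0.05  0.03] w 0.0856 g 0.0
clock: 5.25
position: [0.4718, 0.3243, 0.0306]
ee_rot: [3.023, 0.856, 0.0]
wrist_force: [-0.6, -1.2, 7.2]
width: 0.0332
grasp_force: 60.4
t 5.25 p [0.4718 0.3243 0.0306] yaw 0.5517 F [-0.6 -1.2  7.2] M [-0.31  0.25  0.01] w 0.0332 g 60.4
```

Gripped with a width of 33 mm at 60 N. Next I lift and travel over the gauge.

```bash
python3 -m handwheel '[[0,0,0.03,0],[0,0,0.07,0],[0,0,0.11,0],[0,0,0.15,0],[0.01,-0.04,0.17,-0.05],[0.02,-0.08,0.2,-0.1],[0.03,-0.12,0.2,-0.15],[0.04,-0.16,0.2,-0.2],[0.05,-0.2,0.2,-0.25],[0.055,-0.23,0.2,-0.3],[0.055,-0.25,0.2,-0.32],[0.055,-0.2625,0.2,-0.32],[0.055,-0.2625,0.2,-0.32],[0.055,-0.2625,0.2,-0.32],[0.055,-0.2625,0.2,-0.32],[0.055,-0.2625,0.2,-0.32],[0.055,-0.2625,0.2,-0.32]]'
python3 - <<'E'
from h import *
import pickle
st();im=grab('wrist','w4.png');pickle.dump(im,open('w4.pkl','wb'))
E
```

```text
clock: 6.67
position: [0.5265, 0.0631, 0.2302]
ee_rot: [-3.12, -0.366, 0.0]
wrist_force: [0.6, 0.4, -2.3]
width: 0.0331
grasp_force: 60.9
t 6.6667 p [0.5265 0.0631 0.2302] yaw 0.2338 F [ 0.6  0.4 -2.3] M [0.04 0.03 0.06] w 0.0331 g 60.9
```

View pics/w4.png

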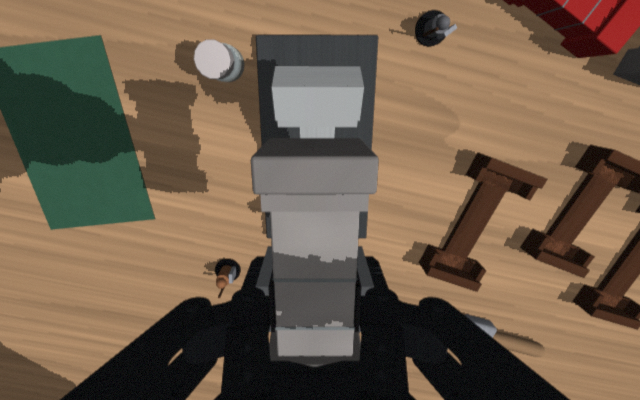

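The column sits in line with the gauge: capital centre u≈314, steps centre u≈317, so about 2 mm to correct towards -y. I'll descend and feel for contact.

```bash
python3 -m handwheel '[[0,-0.0015,-0.03,0],[0,-0.0015,-0.055,0],[0,-0.0015,-0.065,0],[0,-0.0015,-0.065,0],[0,-0.0015,-0.065,0],[0,-0.0015,-0.065,0]]'
python3 -m handwheel '[[0,0,-0.004,0],[0,0,-0.008,0],[0,0,-0.012,0],[0,0,-0.012,0]]'
python3 -m handwheel '[[0,0,-0.004,0],[0,0,-0.008,0],[0,0,-0.008,0]]'
python3 -m handwheel '[[0,0,-0.004,0],[0,0,-0.004,0],[0,0,-0.004,0]]'
```

```text
clock: 7.22
position: [0.5273, 0.0607, 0.1665]
ee_rot: [-3.12, -0.364, -0.002]
wrist_force: [0.6, 0.2, -2.9]
width: 0.0333
grasp_force: 60.8
clock: 7.55
position: [0.5264, 0.0603, 0.1527]
ee_rot: [3.12, 0.363, -0.001]
wrist_force: [0.1, -1.0, -3.1]
width: 0.0334
grasp_force: 60.8
clock: 7.8
position: [0.5263, 0.0603, 0.1445]
ee_rot: [3.12, 0.363, -0.002]
wrist_force: [-1.2, 1.0, -3.6]
width: 0.0334
grasp_force: 60.8
clock: 8.05
position: [0.5266, 0.0603, 0.1411]
ee_rot: [-3.12, -0.363, 0.001]
wrist_force: [0.4, -0.8, -1.7]
width: 0.0332
grasp_force: 60.8
```

```bash
for i in 1 2 3; do python3 -m handwheel '[[0,0,-0.002,0],[0,0,-0.002,0],[0,0,-0.002,0]]' | sed -n '2p;4p'; done; python3 -c "
from h import *
st()"
```

```text
position: [0.5267, 0.0604, 0.1393]
wrist_force: [-0.0, -0.2, -2.3]
position: [0.5264, 0.0603, 0.1376]
wrist_force: [-5.9, 0.2, 6.3]
position: [0.5259, 0.0602, 0.1354]
wrist_force: [-9.4, -1.2, 8.6]
t 8.8 p [0.5259 0.0602 0.1354] yaw 0.2318 F [-9.4 -1.2  8.6] M [-0.17  1.31  0.06] w 0.0333 g 63.0
```

Contact came at TCP z≈0.138. I predicted 0.140 for middle, 0.158 for long and about 0.123 for short, so this points to middle. I'll continue down, letting the column turn in the pads to lie parallel to the bed.

```bash
python3 -m handwheel '[[0,0,-0.003,0],[0,0,-0.006,0],[0,0,-0.009,0],[0,0,-0.012,0],[0,0,-0.012,0]]' | sed -n '2p;4p';  python3 -m handwheel '[[-0.001,0,-0.003,0],[-0.001,0,-0.006,0],[-0.001,0,-0.009,0],[-0.001,0,-0.009,0]]'| sed -n '2p;4p'
python3 - <<'E'
from h import *
import pickle
st();im=grab('scene');a=im['color'][150:270,300:420,::-1]
cv2.imwrite('pics/s5.png',cv2.resize(a,None,fx=4.5,fy=4.5,interpolation=cv2.INTER_CUBIC))
E
```

```text
position: [0.5245, 0.0599, 0.1227]
wrist_force: [-15.3, -3.2, 8.0]
position: [0.5243, 0.0599, 0.1139]
wrist_force: [-10.8, -2.4, 6.9]
t 9.55 p [0.5243 0.0599 0.1139] yaw 0.2317 F [-10.8  -2.4   6.9] M [-0.36  1.59  0.07] w 0.0333 g 68.5
```

View pics/s5.png

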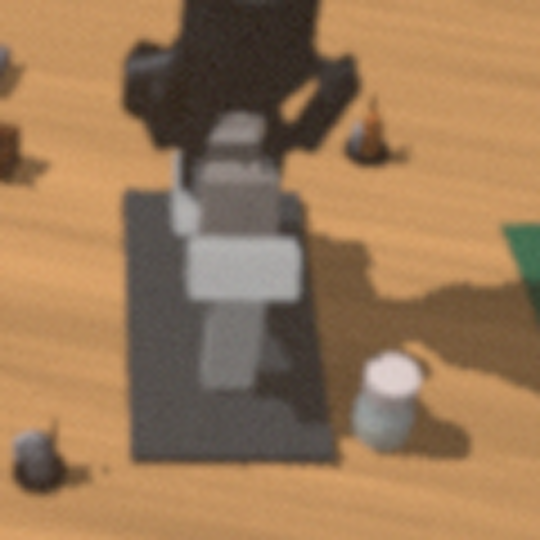

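The column lies tilted along the bed with its capital on the steps. I'll go on down the last 10 mm.

```bash
for i in 1 2; do python3 -m handwheel '[[0,0,-0.002,0],[0,0,-0.004,0],[0,0,-0.004,0]]' | sed -n '2p;4p'; done;  python3 -m handwheel '[[0,0,-0.002,0],[0,0,-0.002,0],[0,0,-0.002,0]]'| sed -n '2p;4p'
python3 - <<'E'
from h import *
import pickle
st();im=grab('wrist','w6.png');pickle.dump(im,open('w6.pkl','wb'))
E
```

```text
position: [0.5246, 0.06, 0.1101]
wrist_force: [-10.3, -1.2, 6.1]
position: [0.525, 0.0601, 0.1062]
wrist_force: [-7.8, -2.4, 7.0]
position: [0.5252, 0.0601, 0.1044]
wrist_force: [-6.5, -1.5, 4.7]
t 10.35 p [0.5252 0.0601 0.1044] yaw 0.2318 F [-6.5 -1.5  4.7] M [-0.21  0.54  0.06] w 0.0334 g 69.8
```

View pics/w6.png

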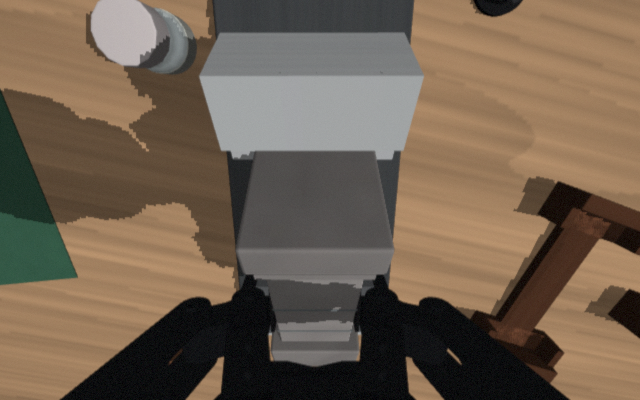

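Run:
```python
from h import *
import pickle
im=pickle.load(open('w6.pkl','rb'))
M=R.from_rotvec(im['orientation']).as_matrix();K=np.linalg.inv(im['mtx'])
def pt(ul,ur,v,w=.044):
    d=im['mtx'][0,0]*w/(ur-ul);return im['xyz']+M@(K@np.array([(ul+ur)/2,v,1])*d)
O=np.array([.4916,.0535,.042]);u=np.array([np.cos(.232),np.sin(.232),0])
n=np.array([-u[1],u[0],0]);X=u*np.cos(np.pi/6)+np.array([0,0,.5]);Z=np.cross(X,n)
for a in ((238,392,248),(252,378,150.5)):
    p=pt(*a);print('s,h',((p-O)@u).round(4),p[2].round(4),'bed x,z',((p-O)@X).round(4),((p-O)@Z).round(4))
G=np.array([.5252,.0601,.0984])-O;print('G bed',(G@X).round(4),(G@Z).round(4))
# far step edge check
for z in (.1306,.1326): p=ray(im,311.5,75,z);print('far edge s',(p-O)@u)
```

```text
s,h 0.0752 0.1416 bed x,z 0.1149 0.0486
s,h 0.0979 0.1127 bed x,z 0.1201 0.0123
G bed 0.0578 0.0317
far edge s 0.1217406707452803
far edge s 0.12166137070347778
```

```bash
for i in 1 2 3; do python3 -m handwheel '[[-0.0015,-0.0004,-0.001,0],[-0.0015,-0.0004,-0.001,0],[-0.0015,-0.0004,-0.001,0]]' | sed -n '2p;4p'; done; python3 -c "
from h import *
st()"
```

```text
position: [0.5251, 0.0601, 0.1043]
wrist_force: [-1.9, -0.8, 13.2]
position: [0.5251, 0.0601, 0.1041]
wrist_force: [3.1, -0.2, 21.6]
position: [0.5251, 0.0601, 0.1039]
wrist_force: [8.2, 0.1, 29.4]
t 11.15 p [0.5251 0.0601 0.1039] yaw 0.2318 F [ 8.2  0.1 29.4] M [ 0.25 -2.14  0.04] w 0.0335 g 72.7
```

When I push downslope the arm is blocked with about 25 N square to the stop and 14 N from the step. So the foot is on the stop and the top on the first step, at axis z≈31: a **middle** column. I'll lift off, then level the column on a bare patch of table between the felt and the gauge.

```bash
python3 -m handwheel '[[0.006,0.0014,0.008,0],[0.007,0.0014,0.03,0],[0.007,0.0014,0.07,0],[0.007,0.0014,0.1,0],[0.007,0.0014,0.1,0],[0.007,0.0014,0.1,0]]'
python3 - <<'E'
from h import *
import pickle
im=pickle.load(open('im0.pkl','rb'))['top']
st();print(ray(im,259,213,.022))
w=pickle.load(open('w1.pkl','rb'))['color'][85:205,215:285,::-1]
cv2.imwrite('pics/cr.png',cv2.resize(w,None,fx=5,fy=5,interpolation=cv2.INTER_CUBIC))
E
```

```text
clock: 11.65
position: [0.5288, 0.0605, 0.2026]
ee_rot: [3.121, 0.363, 0.005]
wrist_force: [1.0, -0.3, -2.7]
width: 0.033
grasp_force: 68.0
t 11.65 p [0.5288 0.0605 0.2026] yaw 0.2314 F [ 1.  -0.3 -2.7] M [-0.02  0.    0.02] w 0.033 g 68.0
[0.47916846 0.20258662 0.022     ]
```

View pics/cr.png

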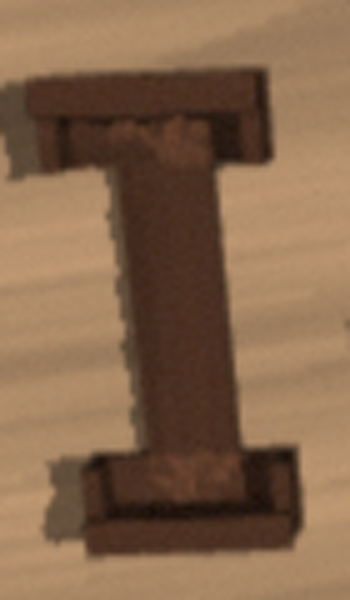

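The crop of the middle cradle shows the near block's inner edge from (90,522) to (296,513) and the far block's from (30,117) to (258,108).

```bash
python3 - <<'E'
from h import *
import pickle
im=pickle.load(open('w1.pkl','rb'))
q=lambda x,y:ray(im,215+x/5,85+y/5,.03)
n=(q(90,522)+q(296,513))/2;f=(q(30,117)+q(258,108))/2;no=(q(88,555)+q(295,547))/2;fo=(q(27,78)+q(258,70))/2
for a,b in((n,f),(no,fo)): d=b-a;print(a.round(4),b.round(4),np.linalg.norm(d),np.arctan2(d[1],d[0]))
for a,b in((q(30,117),q(258,108)),(q(90,522),q(296,513))): d=a-b;print('block w',np.linalg.norm(d),np.arctan2(d[1],d[0])-np.pi/2)
E
python3 -m handwheel '[[-0.01,0.03,0,0],[-0.02,0.06,0,0],[-0.03,0.09,-0.02,0],[-0.05,0.13,-0.04,0],[-0.05,0.142,-0.07,0],[-0.05,0.142,-0.11,0],[-0.05,0.142,-0.13,0],[-0.05,0.142,-0.14,0],[-0.05,0.142,-0.14,0],[-0.05,0.142,-0.14,0],[-0.05,0.142,-0.14,0]]'
python3 -m handwheel '[[0,0,-0.004,0],[0,0,-0.008,0],[0,0,-0.012,0],[0,0,-0.016,0],[0,0,-0.02,0],[0,0,-0.02,0]]'
```

```text
[ 0.4447 -0.1299  0.03  ] [ 0.5705 -0.1421  0.03  ] 0.12642467855425205 -0.09736230917862919
[ 0.4336 -0.1269  0.03  ] [ 0.5813 -0.1441  0.03  ] 0.14873216310214007 -0.1157898103020253
block w 0.0680728158584916 -0.11125377550488613
block w 0.06698302789386178 -0.10290858712048623
clock: 12.57
position: [0.4788, 0.2026, 0.0623]
ee_rot: [-3.12, -0.362, -0.002]
wrist_force: [0.3, -0.2, -2.0]
width: 0.0335
grasp_force: 67.5
clock: 13.07
position: [0.4808, 0.2033, 0.0421]
ee_rot: [-3.119, -0.362, -0.008]
wrist_force: [11.4, 0.4, 12.5]
width: 0.0334
grasp_force: 70.4
```

```bash
python3 -m handwheel '[[0,0,-0.004,0],[0,0,-0.008,0],[0,0,-0.011,0],[0,0,-0.011,0]]'|sed -n '2p;4p'; for i in 1 2; do python3 -m handwheel '[[0,0,-0.0015,0],[0,0,-0.003,0],[0,0,-0.003,0]]'|sed -n '2p;4p'; done; python3 -c "
from h import *
st()"
```

```text
position: [0.482, 0.2042, 0.0318]
wrist_force: [14.2, 2.2, 18.7]
position: [0.4814, 0.204, 0.0287]
wrist_force: [11.3, 3.0, 15.6]
position: [0.4816, 0.2041, 0.0262]
wrist_force: [10.5, 1.0, 29.0]
t 13.9 p [0.4816 0.2041 0.0262] yaw 0.2315 F [10.5  1.  29. ] M [ 0.05 -1.68  0.11] w 0.033 g 74.7
```

I've used all ten pictures, so from here I check by numbers: I lift and compare the column's outline in the wrist image with the level reference (w4) and the tilted one (w6).

```bash
python3 -m handwheel '[[0,0,0.02,0],[0,0,0.06,0],[0,0,0.1,0],[0,0,0.1,0],[0,0,0.1,0],[0,0,0.1,0]]'
cat > chk.py <<'E'
from h import *
import pickle,sys
st();im=grab('wrist',sys.argv[1]+'.png');pickle.dump(im,open(sys.argv[1]+'.pkl','wb'))
for n in ('w4','w6',sys.argv[1]):
    c=pickle.load(open(n+'.pkl','rb'))['color']
    g=cv2.cvtColor(c,cv2.COLOR_RGB2GRAY).astype(int);S=cv2.cvtColor(c,cv2.COLOR_RGB2HSV)[:,:,1]
    p=g[:,295:335].mean(1);e=np.abs(p[3:]-p[:-3])
    print(n,'edges',[(i+1,int(p[i+3]-p[i])) for i in range(100,350) if e[i]>18 and e[i]==e[max(0,i-4):i+5].max()])
    for v in (160,175,190,210,230,250): 
        k=np.where((S[v]<60)&(g[v]>70))[0];k=k[(k>220)&(k<410)];print(v,(k.min(),k.max()) if len(k) else None,end=' ')
    print()
E
python3 chk.py w7
```

```text
clock: 14.4
position: [0.478, 0.2023, 0.1239]
ee_rot: [3.12, 0.363, -0.0]
wrist_force: [0.4, -0.0, -2.5]
width: 0.0335
grasp_force: 71.5
t 14.4 p [0.478  0.2023 0.1239] yaw 0.2315 F [ 0.4 -0.  -2.5] M [0.02 0.08 0.02] w 0.0335 g 71.5
w4 edges [(137, -100), (156, 54), (195, 29), (255, -29), (328, 30)]
160 (np.int64(251), np.int64(378)) 175 (np.int64(252), np.int64(377)) 190 (np.int64(253), np.int64(376)) 210 (np.int64(261), np.int64(367)) 230 (np.int64(271), np.int64(359)) 250 (np.int64(272), np.int64(358)) 
w6 edges [(150, -80), (248, 26), (282, -44), (321, 43), (328, -18), (340, -33), (350, 31)]
160 (np.int64(255), np.int64(399)) 175 (np.int64(252), np.int64(379)) 190 (np.int64(249), np.int64(382)) 210 (np.int64(246), np.int64(386)) 230 (np.int64(241), np.int64(390)) 250 (np.int64(235), np.int64(393)) 
w7 edges [(141, -119), (161, 67), (201, 28), (262, -43), (338, 34)]
160 (np.int64(252), np.int64(377)) 175 (np.int64(248), np.int64(379)) 190 (np.int64(250), np.int64(378)) 210 (np.int64(254), np.int64(369)) 230 (np.int64(258), np.int64(359)) 250 (np.int64(261), np.int64(362))
```

Run:
```python
from h import *
import pickle
for n,p,yaw,dz,v in (('w4',[.5265,.0631,.2302],.2338,.0144,156.5),('w7',[.478,.2023,.1239],.2315,.0178,161.5)):
    im=pickle.load(open(n+'.pkl','rb'));q=ray(im,314,v,p[2]+dz)-np.array(p)
    print(n,q[0]*np.cos(yaw)+q[1]*np.sin(yaw),-q[0]*np.sin(yaw)+q[1]*np.cos(yaw))
p=np.array([.4447,-.1299]);u=np.array([np.cos(-.106),np.sin(-.106)])
for f in(.004,): print('target TCP',p+u*(f+.054))
```

```text
w4 0.06278392417686211 0.0006381608192037262
w7 0.06183255377577795 0.0006001458698879445
target TCP [ 0.50237446 -0.13603649]
```

```bash
python3 -m handwheel '[[0,0,0.04,0],[0,0,0.08,0],[0,-0.03,0.1,-0.03],[0.005,-0.07,0.1,-0.08],[0.01,-0.11,0.1,-0.13],[0.015,-0.15,0.1,-0.18],[0.02,-0.19,0.1,-0.23],[0.026,-0.23,0.1,-0.28],[0.026,-0.27,0.1,-0.32],[0.026,-0.31,0.08,-0.3375],[0.026,-0.339,0.05,-0.3375],[0.026,-0.339,0.02,-0.3375],[0.026,-0.339,0,-0.3375],[0.026,-0.339,0,-0.3375],[0.026,-0.339,0,-0.3375],[0.026,-0.339,0,-0.3375],[0.026,-0.339,0,-0.3375]]'
python3 - <<'E'
from h import *
import pickle
st();im=grab('wrist','w8.png');pickle.dump(im,open('w8.pkl','wb'));c=im['color']
for z in(.03,):
  for n,p in dict(farin=(.126,),farout=(.138,)).items():
    P=np.array([.4447,-.1299])+p[0]*np.array([np.cos(.106),-np.sin(.106)])
    for s in(-.034,.034):
      Q=P+s*np.array([np.sin(.106),np.cos(.106)]);print(n,s,proj(im,[*Q,z]).round(1))
H,S,V=cv2.split(cv2.cvtColor(c,cv2.COLOR_RGB2HSV))
m=((S>100)&(V<110)&(H<20)).astype(np.uint8)
cnt=[k for k in cv2.findContours(m,0,2)[0] if cv2.contourArea(k)>150]
for k in cnt: print(cv2.contourArea(k),cv2.boundingRect(k),cv2.minAreaRect(k))
for v in range(30,140,8):
    u=np.where(m[v,180:450])[0]+180
    print(v,u.min() if len(u) else None,u.max() if len(u) else None,int(V[v,314]),end='; ')
E
```

```text
clock: 15.87
position: [0.5049, -0.1362, 0.1255]
ee_rot: [3.137, -0.165, 0.003]
wrist_force: [0.7, 0.1, -2.7]
width: 0.0333
grasp_force: 71.0
t 15.8667 p [ 0.5049 -0.1362  0.1255] yaw -0.1051 F [ 0.7  0.1 -2.7] M [0.03 0.03 0.05] w 0.0333 g 71.0
farin -0.034 [367.2 118.6]
farin 0.034 [264.4 118.4]
farout -0.034 [368.3  99.6]
farout 0.034 [263.5  99.4]
223.5 (0, 262, 21, 20) ((10.0, 271.5), (20.0, 19.0), 0.0)
4213.5 (156, 182, 109, 84) ((209.39727783203125, 223.2739715576172), (77.57142639160156, 103.21920776367188), 83.9909896850586)
6205.5 (154, 99, 211, 64) ((259.35125732421875, 127.10340118408203), (54.45893859863281, 214.3986358642578), 82.3160171508789)
33609.5 (379, 15, 261, 263) ((510.5388488769531, 146.16458129882812), (257.605224609375, 258.18597412109375), 2.6630008220672607)
30 400 449 177; 38 397 449 170; 46 397 449 181; 54 400 449 184; 62 400 449 180; 70 399 449 181; 78 440 448 194; 86 440 449 193; 94 436 449 167; 102 246 449 89; 110 240 449 86; 118 242 449 54; 126 246 449 80; 134 248 449 81;
```

Run:
```python
import pickle
c=pickle.load(open('w8.pkl','rb'))['color'].astype(int)
for v in(104,108,112): print([tuple(x) for x in c[v,252:272]][::1]); print([int(x.sum()) for x in c[v,355:375]])
```

```text
[(np.int64(100), np.int64(81), np.int64(61)), (np.int64(101), np.int64(81), np.int64(61)), (np.int64(99), np.int64(79), np.int64(59)), (np.int64(99), np.int64(78), np.int64(59)), (np.int64(100), np.int64(81), np.int64(60)), (np.int64(97), np.int64(76), np.int64(56)), (np.int64(98), np.int64(78), np.int64(59)), (np.int64(100), np.int64(79), np.int64(60)), (np.int64(99), np.int64(80), np.int64(59)), (np.int64(94), np.int64(74), np.int64(55)), (np.int64(69), np.int64(44), np.int64(30)), (np.int64(88), np.int64(56), np.int64(38)), (np.int64(85), np.int64(54), np.int64(37)), (np.int64(86), np.int64(53), np.int64(37)), (np.int64(84), np.int64(52), np.int64(35)), (np.int64(85), np.int64(54), np.int64(38)), (np.int64(87), np.int64(55), np.int64(41)), (np.int64(84), np.int64(53), np.int64(35)), (np.int64(86), np.int64(55), np.int64(38)), (np.int64(90), np.int64(59), np.int64(43))]
[191, 187, 186, 189, 187, 179, 189, 183, 184, 205, 311, 410, 419, 421, 420, 427, 429, 429, 428, 426]
[(np.int64(95), np.int64(77), np.int64(57)), (np.int64(95), np.int64(77), np.int64(57)), (np.int64(96), np.int64(7
[... 1151 characters left out ...]
p.int64(79), np.int64(61)), (np.int64(96), np.int64(76), np.int64(57)), (np.int64(97), np.int64(77), np.int64(58)), (np.int64(93), np.int64(73), np.int64(55)), (np.int64(72), np.int64(53), np.int64(39)), (np.int64(80), np.int64(52), np.int64(35)), (np.int64(82), np.int64(53), np.int64(38)), (np.int64(83), np.int64(54), np.int64(36)), (np.int64(83), np.int64(54), np.int64(38)), (np.int64(86), np.int64(56), np.int64(42)), (np.int64(83), np.int64(54), np.int64(37)), (np.int64(86), np.int64(54), np.int64(38)), (np.int64(84), np.int64(53), np.int64(36)), (np.int64(81), np.int64(52), np.int64(34))]
[172, 179, 179, 176, 176, 176, 171, 188, 191, 251, 399, 413, 415, 412, 413, 417, 422, 416, 421, 418]
```

The cradle's far block agrees in x and lies about 2 mm towards +y of my estimate, within the ±6 mm play. I'll correct 1 mm and lower.

```bash
python3 -m handwheel '[[-0.0005,0.001,-0.03,0],[-0.0005,0.001,-0.055,0],[-0.0005,0.001,-0.062,0],[-0.0005,0.001,-0.062,0],[-0.0005,0.001,-0.062,0]]'|sed -n '2p;4p';  python3 -m handwheel '[[0,0,-0.005,0],[0,0,-0.01,0],[0,0,-0.014,0],[0,0,-0.014,0]]'|sed -n '2p;4p';python3 -m handwheel '[[0,0,-0.004,0],[0,0,-0.008,0],[0,0,-0.011,0],[0,0,-0.011,0]]'|sed -n '2p;4p'; python3 -c "
from h import *
st()"
```

```text
position: [0.5041, -0.1354, 0.0633]
wrist_force: [-0.4, 0.3, -2.5]
position: [0.5035, -0.1354, 0.0479]
wrist_force: [-0.3, 0.4, -2.9]
position: [0.5033, -0.1353, 0.0366]
wrist_force: [-0.8, 0.5, -2.2]
t 17.0 p [ 0.5033 -0.1353  0.0366] yaw -0.1056 F [-0.8  0.5 -2.2] M [-0.03  0.06 -0.03] w 0.0331 g 71.1
```

Free all the way in. Now the last millimetres down to contact.

```bash
for i in 1 2 3; do python3 -m handwheel '[[0,0,-0.0012,0],[0,0,-0.0012,0],[0,0,-0.0012,0]]'|sed -n '2p;4p'; done
```

```text
position: [0.5037, -0.1354, 0.0361]
wrist_force: [-0.3, 0.4, -2.2]
position: [0.5037, -0.1354, 0.0349]
wrist_force: [-0.7, 0.7, -3.1]
position: [0.5037, -0.1355, 0.0342]
wrist_force: [-3.9, 0.9, 12.8]
```

Seated at TCP z=0.0342, exactly the predicted height. I'll release with a partial opening so the fingers stay clear of the neighbouring cradle, then retreat straight up.

```bash
python3 -m handwheel '[[0,0,0,0],[0,0,0,0],[0,0,0,0],[0,0,0,0],[0,0,0,0],[0,0,0,0],[0,0,0,0]]' 0.055; python3 -m handwheel '[[0,0,0.01,0],[0,0,0.03,0],[0,0,0.07,0],[0,0,0.11,0],[0,0,0.15,0],[0,0,0.19,0],[0,0,0.19,0],[0,0,0.19,0],[0,0,0.19,0],[0,0,0.19,0]]'
python3 - <<'E'
from h import *
import pickle
st();im=grab('wrist','w9.png');c=im['color'];pickle.dump(im,open('w9.pkl','wb'))
H,S,V=cv2.split(cv2.cvtColor(c,cv2.COLOR_RGB2HSV))
m=((S<70)&(V>85)).astype(np.uint8)
P=np.array([.4447,-.1295]);u=np.array([np.cos(.106),-np.sin(.106)]);n=np.array([-u[1],u[0]])
for k in cv2.findContours(m,0,1)[0]:
    if cv2.contourArea(k)<300: continue
    q=np.array([ray(im,*x[0],.052)[:2] for x in k])-P;x,y=q@u,q@n
    if abs(x.mean()-.06)<.05 and abs(y.mean())<.05: print('column in cradle frame at z=.052: x',x.min(),x.max(),'y',y.min(),y.max())
E
```

```text
clock: 18.33
position: [0.5036, -0.1354, 0.0337]
ee_rot: [-3.137, 0.166, 0.0]
wrist_force: [0.1, -0.4, -0.7]
width: 0.055
grasp_force: 0.0
clock: 19.17
position: [0.503, -0.1353, 0.223]
ee_rot: [-3.137, 0.166, 0.002]
wrist_force: [-1.0, -0.0, -0.4]
width: 0.0553
grasp_force: 0.0
t 19.1667 p [ 0.503  -0.1353  0.223 ] yaw -0.1057 F [-1.  -0.  -0.4] M [-0.02 -0.05  0.02] w 0.0553 g 0.0
column in cradle frame at z=.052: x 0.0029607584823237616 0.029200285805511653 y -0.020663008108584603 0.02284406167231013
column in cradle frame at z=.052: x 0.0312406922143713 0.12024281669409834 y -0.020023142946051765 0.0225321476921118
```

The column lies centred in the middle cradle: foot at x≈3 mm, top at about 120 mm, level, within ±22 mm across. I'll hand in.

```bash
python3 -c "
from rig import robot
print(robot.sign_off())"
```

```text
the job is handed in; nothing more can be done
None
```

The column from the felt came down on the gauge's first step, so it is the middle (118 mm) one; it now lies released in the middle cradle, foot towards the robot, and the job was handed in at about 19 s.

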